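Level the workshop balance by shifting a collar

TASK

The steel collars on the bench balance are being split into two sets of equal weight for the drum sander, but one pan has sunk. Shift the one collar that makes the two sides equal from the sunk pan onto the empty post of the other pan, so that both pans come to rest level with every collar threaded on a post and lying flat on its pan. The empty post may be clamped anywhere along its slot, so feel for it gently: on the raised pan and its posts a press of 15 N is already too much, do not drop the collar, and leave the things around the balance where they are.

Things in the scene. Friction and masses are not known exactly. Their poses are not given: they have to be found in the camera images.
- balance: Heavy counter balance, fixed to the bench: grey housing 100 mm (x) by 360 mm (y), 66 mm high, with two aluminium pans end to end above it. Origin under its middle on the bench; y points to the left pan, x away from the robot. The pans' top faces are 100 mm above the bench when level, and the dark pointers at their inner ends then meet at the same height.
- left_pan (a joint): Height of the left pan above level, m: 0 level, +0.010 up at its stop, -0.010 down at its stop. The right pan always does the opposite. With one collar lifted from the sunk pan the raised pan yields to a push of about that collar's weight (1 to 2 N), sinks 20 mm, then is rigid. Spring 30 N/m and a damper: equal weights come level within about 3 s.
- left_mid (a point): Middle of the left pan's top face, on which collars rest; moves with the pan. z up, y along the pan to its outer end, x across. Aluminium plate 62 mm wide, 6 thick, from y = -95 to +120 mm. Two fixed posts, 12 mm diameter, 34 mm tall above the face, stand at y = -66 and -6 mm; the slot with the empty post is centred at y = +72 mm.
- right_mid (a point): Middle of the right pan's top face, on which collars rest; moves with the pan. z up, y along the pan to its outer end, x across. Aluminium plate 62 mm wide, 6 thick, from y = -95 to +120 mm. Two fixed posts, 12 mm diameter, 34 mm tall above the face, stand at y = -66 and -6 mm; the slot with the empty post is centred at y = +72 mm.
- left_slot (a point): Top face of the left pan at the middle of the slot near its outer end; z up, y outwards along the slot. That pan's empty post (steel, 16.4 mm diameter, 34 mm tall above the face, top edge chamfered 0.8 mm) is clamped upright anywhere up to 14 mm to either side of this point along y, none across; where is not measured. It holds there against about 30 N.
- right_slot (a point): Top face of the right pan at the middle of the slot near its outer end; z up, y outwards along the slot. That pan's empty post (steel, 16.4 mm diameter, 34 mm tall above the face, top edge chamfered 0.8 mm) is clamped upright anywhere up to 14 mm to either side of this point along y, none across; where is not measured. It holds there against about 30 N.
- collar_48: Loose plain steel collar (thick ring) 48 mm tall, outside diameter 46 mm, bore 18 mm, 528 g. Origin on its axis at its underside; z is its axis. It weighs as much as the other three collars together. 
- collar_20: Loose plain steel collar (thick ring) 20 mm tall, outside diameter 46 mm, bore 18 mm, 220 g. Origin on its axis at its underside; z is its axis. It starts on a fixed post of one of the pans; each pan starts with two collars on its two fixed posts, in any order.
- collar_16: Loose plain steel collar (thick ring) 16 mm tall, outside diameter 46 mm, bore 18 mm, 176 g. Origin on its axis at its underside; z is its axis. It starts on a fixed post of one of the pans; each pan starts with two collars on its two fixed posts, in any order.
- collar_12: Loose plain steel collar (thick ring) 12 mm tall, outside diameter 46 mm, bore 18 mm, 132 g. Origin on its axis at its underside; z is its axis. It starts on a fixed post of one of the pans; each pan starts with two collars on its two fixed posts, in any order.
- spanner: Bystander: steel spanner 160 mm long lying flat on the bench on the robot's side of the balance. Origin at its middle, x along it.
- jar: Bystander: white jar, 60 mm diameter, 85 mm tall, standing beyond the balance. Origin at the centre of its underside.
- offcut: Bystander: wooden offcut 50 x 140 x 30 mm lying beyond the balance. Origin at the centre of its underside.
There are look-alikes about, which are no part of the job. Of the things shaped like the collar_48, the steel one is meant.

How it is judged:
By the outcome, as a careful person would: the job done as asked, in the order asked, and still so for the second after the job is handed in, with the robot touching nothing.
It also fails if it takes over 72 s, if anything falls off the work surface, if the arm or the gripper's body presses on something with over 40 N, if the wrist force passes 120 N, or if a joint passes its speed limit or range.

ROBOT

A 6-joint arm with a two-finger parallel gripper is mounted at the origin on the work surface. World frame = base frame: x ahead of the robot, y to its left, z up, the work surface at z = 0. Lengths are in mm, angles in rad, forces in N, time in s.
With the tool pointing down it reaches from about 350 to 875 mm from the base axis. Payload 4.2 kg.
Tool frame: the origin (TCP) lies between the finger pads; the fingertips stand 11 mm ahead of it and the grasp point (between the pads) lies 8 mm behind it; z points along the fingers, y is the direction in which the jaws open and shut (so a half turn about z gives the same grasp; the last joint's range is limited). The gripper opens to 85 mm and grips with 20 to 120 N. Pads are 22 mm wide; open, the fingers measure 114 mm over their backs; the gripper's body (76 mm by 85 mm) begins 54 mm behind the grasp point. The pads swing forward as they close: fully open they stand 13 mm farther back than shut.
Start: joints at [-1.038, 0.385, 0.008, 0, -1.194, -0.259], TCP at [169.011, -601.693, 242.312] pointing down, gripper open.
Joint ranges: [-3.14, 3.14], [-1.21, 2.06], [-1.07, 1.41], [-3.16, 2.05], [-2.99, -0.16], [-3.1, 3.1]. Speed limits (rad/s): [2.79, 2.79, 3.14, 3.14, 3.14, 3.14].

INTERFACE

Orientations are given as a unit quaternion [x, y, z, w].
In Python, from bench import * gives the robot as it stands. The module is installed in compiled form; this text tells all that it offers.
- The arm moves only by the tool drive_tool, never from a script. Its argument "increments" is a list of rows, each a list of 3 entries, a list of its own where there are three numbers: the gripper command: -1 is shut, 1 is fully open, values between are in proportion, then the shift along the tool's x, y, z scaled (see below), then the turn about the tool's z scaled (see below). In form: [[hand, [tx, ty, tz], turn], ...]. A call has 1 to 20 rows; each row shifts and turns the commanded pose from where the row before left it, along the tool's axes as they then stand; what a row does not reach is not made up. The controller multiplies each number of a shift by 0.3 m and each number of a turn by 2 rad. A row lasts 1/8 s, in which the tool goes at most 62.5 mm and 10.7 degrees, less where a joint would pass 70% of its speed; a pose out of reach is approached as far as the arm can. A call with a number of a shift or a turn outside -1 to 1 is refused whole. A call with a gripper value outside its range is refused whole. The fingers move at their own pace and stop on an object; the grip force is fixed at half the most. Time passes only in rows, so rows that do not move let the fingers close. It gives the time, the measured TCP pose, the force and the opening at its end, in the units of the state.
- read_state(): the state, without advancing time (a new reading comes with each control period).
- get_image(name): name is "scene" or "side" or "wrist"; returns the picture (400x640x3 uint8, red, green, blue); there is no depth.
- calibration(name): a dict with "fovy" (degrees; the focal length in pixels is half the picture's height over the tangent of half this angle, whatever the lens; pixels are square), "cx", "cy" (the principal point, pixels), "R" (3x3) and "t" (3): a world point X has camera coordinates R X + t. Camera axes: x right, y down, z forward; pixel columns grow to the right and rows downward; lengths in mm; the calibration is good to about 2 mm. The wrist camera is an equidistant fisheye: a pixel r from the principal point sees the ray r / f radians off the axis. A picture is of the moment at which its call begins: read the wrist's pose just before it. calibration takes no time and is no camera call; for the wrist camera it gives the pose at the moment of the call.
- job_done(): hands the job in, once; it reports no verdict.
The state is a dict: "clock": time; "joints": joint angles; "joint_vel": joint speeds; "joint_efforts": joint torques, N m; "position": TCP position; "ee_rot": TCP orientation; "contact_force": force on the tool from outside, world axes, zero at the start; "wrist_torque": the same for the moment, N m; "gripper_width": finger opening in mm.
Only numpy, scipy, OpenCV 4.12 (cv2) and the standard library are available. Lean on these libraries where they do the work, as an engineer would, in place of code of your own. Each camera call takes 0.05 s, during which the arm holds its last target.

## Working session

There is one attempt and no reset: what is moved stays moved. The work goes in short steps, Python scripts to look and compute and a tool call to move; the robot and the scene stay as the last step left them, time stands still between calls to the robot, and variables do not carry over. Pictures are saved under pics/ and viewed, and the job is handed in when it is done.

Besides the shell and the picture viewer there is one more tool, called as a command line: name --argument value ..., lists and objects as JSON in quotes. drive_tool: Moves the arm, as the interface text tells. Shifts and turns lie within -1 to 1; 1 stands for 0.3 m of shift or 2 rad of turn. Its arguments: {"type":"object","properties":{"increments":{"type":"array"}},"required":["increments"]}

```bash
mkdir -p pics
python3 - <<'E'
from bench import *
import cv2
s=read_state(); print({k:(v if not hasattr(v,'round') else v) for k,v in s.items()})
for n in ("scene","side","wrist"):
    c=calibration(n); print(n,c)
    cv2.imwrite(f"pics/{n}0.png",get_image(n)[:,:,::-1])
E
```

```text
{'clock': 0.0, 'joints': array([-1.03841732e+00,  3.85530732e-01,  6.61881190e-03, -4.79850015e-04,
       -1.19400273e+00, -2.58578356e-01]), 'joint_vel': array([-0.00068004,  0.00065231,  0.00111235,  0.00144629, -0.00017295,
        0.00029478]), 'joint_efforts': array([ 1.87809615e-03, -3.92289484e+01,  1.88402510e+01,  4.18630645e+00,
       -4.58584007e-03, -4.93878943e-06]), 'position': array([ 168.84297496, -601.17571795,  241.2372462 ]), 'ee_rot': array([-1.36385337e-01,  9.90655272e-01,  1.06331780e-03, -2.02254255e-04]), 'contact_force': array([ 0.26100483, -1.27427573, -0.61882564]), 'wrist_torque': array([-0.02484291,  0.05039302, -0.02786525]), 'gripper_width': 85.11569630956035}
scene {'fovy': 47.9299219152855, 'cx': 315.86081276341935, 'cy': 190.93628248871357, 'R': array([[ 0.61013828,  0.79206739,  0.01898739],
       [ 0.52134572, -0.38332204, -0.76240596],
       [-0.59659862,  0.47507206, -0.6468204 ]]), 't': array([-363.45265836, -225.03881066, 1325.03319473])}
side {'fovy': 45.642219959469706, 'cx': 323.16522323293765, 'cy': 203.77394270646224, 'R': array([[-0.99964117, -0.02140713,  0.01610184],
       [-0.02670434,  0.74928095, -0.66171364],
       [ 0.00210059, -0.66190618, -0.74958375]]), 't': array([549.59895063,  33.7571215 , 970.62546434])}
wrist {'fovy': 65.70646984690485, 'cx': 327.65663001281735, 'cy': 197.66916399331743, 'R': array([[-0.27073018,  0.96265445,  0.00125743],
       [ 0.92088819,  0.25860311,  0.29170082],
       [ 0.28048191,  0.08013017, -0.95650878]]), 't': array([623.62613696, -36.87466188, 379.092052  ])}
```

View pics/scene0.png

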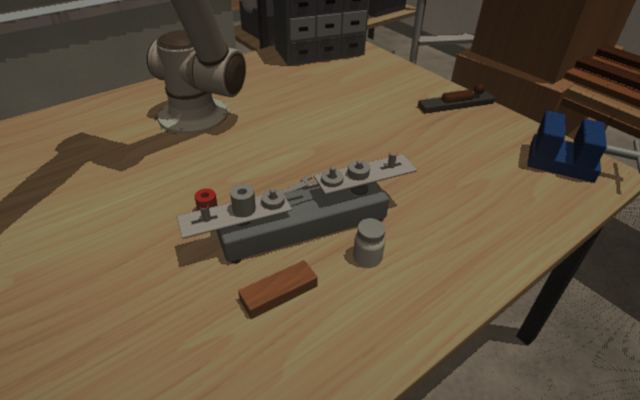

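View pics/side0.png

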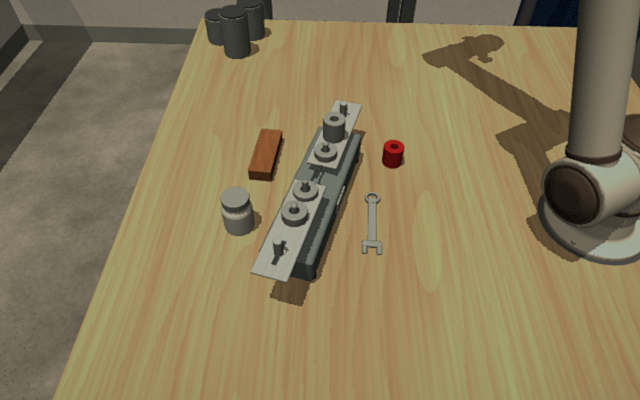

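View pics/wrist0.png

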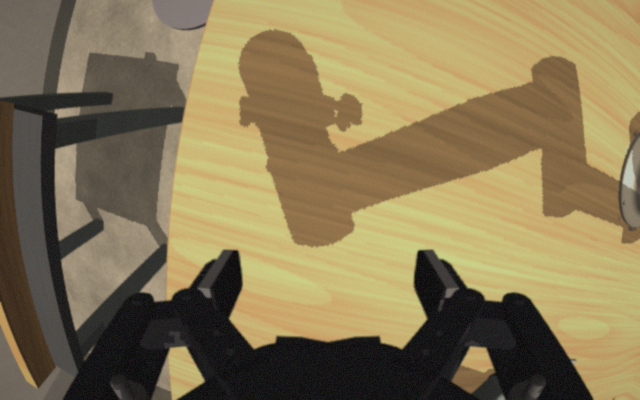

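The steel 528 g collar (scene ~(242,200)) sits on the sunk right pan (image left). Its small neighbour is the one to move, since the three small collars together balance it. I'll zoom in next.

Run:
```python
import cv2,numpy as np
a=cv2.imread("pics/scene0.png")[140:270,165:425]
b=cv2.imread("pics/side0.png")[90:310,220:420]
cv2.imwrite("pics/sc_crop.png",cv2.resize(a,None,fx=3,fy=3,interpolation=cv2.INTER_CUBIC))
cv2.imwrite("pics/si_crop.png",cv2.resize(b,None,fx=2.7,fy=2.7,interpolation=cv2.INTER_CUBIC))
```

```text
(no output)
```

View pics/sc_crop.png

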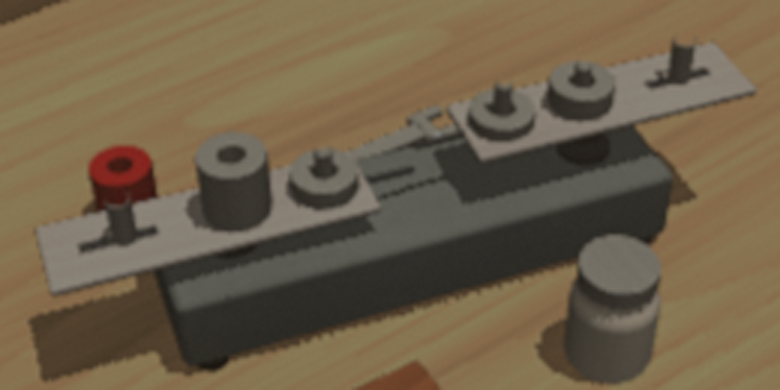

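View pics/si_crop.png

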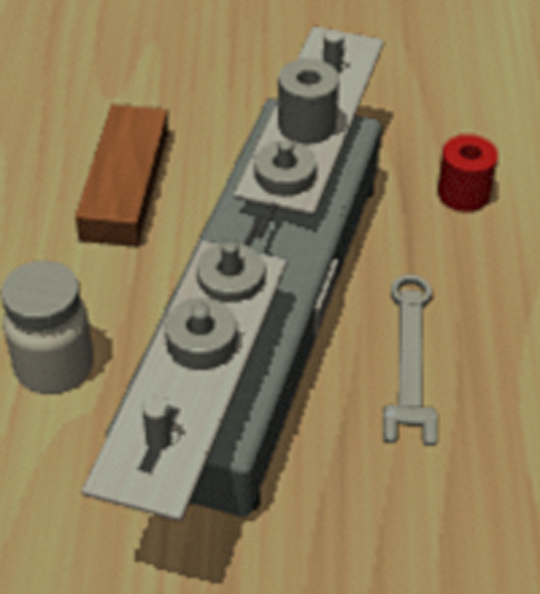

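```bash
cat > h.py <<'E'
import numpy as np, cv2
from bench import *
def K(c,h=400):
    f=h/2/np.tan(np.radians(c["fovy"])/2); return f,np.array([c["cx"],c["cy"]])
def ray(name,uv,c=None):
    c=c or calibration(name); f,pp=K(c); R=np.array(c["R"]);t=np.array(c["t"])
    d=(np.array(uv,float)-pp)/f
    if name=="wrist":
        r=np.linalg.norm(d); v=np.array([*(d/r*np.sin(r)),np.cos(r)])
    else: v=np.array([d[0],d[1],1.])
    v=R.T@v; return -R.T@t, v/np.linalg.norm(v)
def onz(name,uv,z,c=None):
    o,v=ray(name,uv,c); return o+v*(z-o[2])/v[2]
def proj(name,X,c=None):
    c=c or calibration(name); f,pp=K(c); p=np.array(c["R"])@np.array(X)+np.array(c["t"])
    if name=="wrist":
        th=np.arctan2(np.hypot(p[0],p[1]),p[2]); return pp+f*th*p[:2]/np.hypot(p[0],p[1])
    return pp+f*p[:2]/p[2]
def tri(rays):
    A=np.zeros((3,3));b=np.zeros(3)
    for o,v in rays:
        P=np.eye(3)-np.outer(v,v);A+=P;b+=P@o
    return np.linalg.solve(A,b)
E
python3 - <<'E'
from h import *
S=lambda u,v:(u/3+165,v/3+140)
D=lambda u,v:(u/2.7+220,v/2.7+90)
np.set_printoptions(precision=1,suppress=True)
pts={'Lout_far':((755,92),(85,493)),'Lout_rob':((715,43),(183,518)),'Lin_far':((478,160),(203,240)),'Lin_rob':((448,103),(285,260)),
'Rout_far':((55,293),(318,27)),'Rout_rob':((37,230),(384,42)),'Rin_far':((380,207),(236,193))}
for k,(a,b) in pts.items():
    z=110 if k[0]=='L' else 90
    print(k,tri([ray("scene",S(*a)),ray("side",D(*b))]),onz("scene",S(*a),z),onz("side",D(*b),z))
pp={'Lslotpost_top':((682,42),(157,404),144),'tgt_post_top':((323,155),(283,146),124),'Rslot':((119,203),(332,40),124),'L-6':((583,68),(198,312),144),'L-66':((502,88),(231,248),144)}
for k,(a,b,z) in pp.items():
    print(k,tri([ray("scene",S(*a)),ray("side",D(*b))]),onz("scene",S(*a),z),onz("side",D(*b),z))
E
```

```text
Lout_far [661.5 217.7 105.7] [666.7 213.5 110. ] [659.2 219.4 110. ]
Lout_rob [603.7 235.1 108.3] [608.1 233.8 110. ] [601.2 234.5 110. ]
Lin_far [604.5  10.6 107.5] [608.3   9.  110. ] [603.2  12.  110. ]
Lin_rob [547.2  29.8 110.2] [548.   30.1 110. ] [546.6  28.9 110. ]
Rout_far [ 526.3 -261.4   86.1] [ 535.  -261.6   90. ] [ 523.7 -260.7   90. ]
Rout_rob [ 469.8 -245.9   85.8] [ 476.7 -246.8   90. ] [ 468.9 -242.5   90. ]
Rin_far [585.3 -56.8  88.1] [589.3 -57.5  90. ] [583.7 -56.6  90. ]
Lslotpost_top [620.5 179.  142.2] [624.  177.3 144. ] [618.9 179.2 144. ]
tgt_post_top [550.8 -76.3 118.7] [557.3 -79.4 124. ] [550.1 -71.2 124. ]
Rslot [ 514.2 -204.3  118.5] [ 521.  -206.3  124. ] [ 514.  -197.8  124. ]
L-6 [600.7 104.6 139.9] [605.7 100.9 144. ] [599.6 107.5 144. ]
L-66 [583.1  47.1 138.1] [590.4  42.2 144. ] [581.8  51.8 144. ]
```

Run:
```python
from h import *
from scipy.spatial.transform import Rotation as Ro
np.set_printoptions(precision=3,suppress=True)
c=calibration("wrist"); s=read_state()
C=-np.array(c["R"]).T@c["t"]; T=Ro.from_quat(s["ee_rot"]).as_matrix()
print(T); print("cam in tool",T.T@(C-s["position"]), "cam axes in tool\n",T.T@np.array(c["R"]).T, K(c), s["clock"], s["position"],s["contact_force"])
```

```text
[[-0.963 -0.27  -0.001]
 [-0.27   0.963  0.002]
 [ 0.     0.002 -1.   ]]
cam in tool [  75.105    0.628 -131.232] cam axes in tool
 [[ 0.001 -0.956 -0.292]
 [ 1.     0.001 -0.001]
 [ 0.001 -0.292  0.956]] (np.float64(309.70691628693146), array([327.657, 197.669])) 0.15 [ 168.88  -601.324  241.481] [0.154 0.177 0.082]
```

drive_tool --increments '[[1,[-0.14,0.112,0],0],[1,[-0.14,0.112,0],0],[1,[-0.14,0.112,0],0],[1,[-0.14,0.112,0],0],[1,[-0.14,0.112,0],0],[1,[-0.14,0.112,0],0],[1,[-0.14,0.112,0],0],[1,[-0.14,0.112,0],0],[1,[-0.14,0.112,0],0],[1,[-0.14,0.112,0],0],[1,[-0.14,0.112,0],0],[1,[-0.14,0.112,0],0],[1,[0,0,0],-0.086],[1,[0,0,0],-0.086],[1,[0,0,0],-0.086],[1,[0,0,0],-0.086],[1,[0,0,0],-0.086],[1,[0,0,0],-0.086],[1,[0,0,0],0],[1,[0,0,0],0]]'

```text
clock: 2.65
position: [545.1, -77.2, 242.2]
ee_rot: [-0.607, 0.795, 0.0, -0.0]
contact_force: [0.1, 0.9, -0.4]
gripper_width: 85.3
```

```bash
cat > look.py <<'E'
from h import *
import sys,json
from scipy.spatial.transform import Rotation as Ro
np.set_printoptions(precision=2,suppress=True)
n=sys.argv[1]
s=read_state(); c=calibration("wrist"); im=get_image("wrist")
cv2.imwrite(f"pics/{n}.png",im[:,:,::-1])
json.dump({k:np.array(v).tolist() for k,v in c.items()},open(f"pics/{n}.json","w"))
T=Ro.from_quat(s["ee_rot"]).as_matrix()
print(s["clock"],s["position"],"yang",np.degrees(np.arctan2(T[1,1],T[0,1])),"z",T[:,2],"F",s["contact_force"],"w",s["gripper_width"],s["joints"])
E
python3 look.py w1
```

```text
2.65 [545.1  -77.23 242.16] yang 164.6776339905291 z [-0.  0. -1.] F [ 0.08  0.95 -0.4 ] w 85.32625266822137 [ 0.15  0.26 -0.18 -0.   -1.14 -0.42]
```

View pics/w1.png

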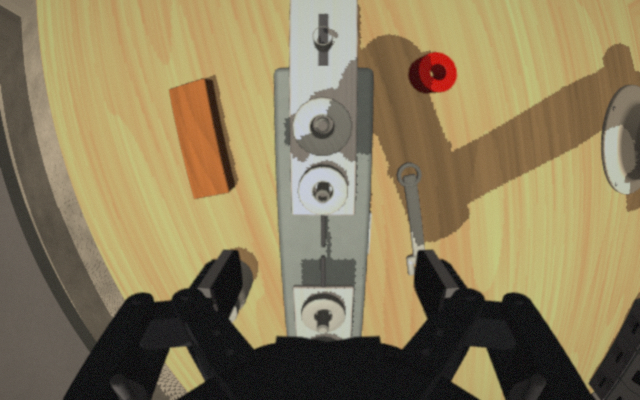

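Wrist view: right pan with its slot post at (322,38), collar_48 at (322,125), target small collar at (323,188) and the left pan's inner collar at (323,315). The balance is well aligned with the image axis. Now I'll measure in close crop.

Run:
```python
from h import *
import json
np.set_printoptions(precision=1,suppress=True)
im=cv2.imread("pics/w1.png"); c=json.load(open("pics/w1.json"))
cr=im[80:240,265:385]; cv2.imwrite("pics/w1c.png",cv2.resize(cr,None,fx=5,fy=5,interpolation=cv2.INTER_CUBIC)[:600*2:1][:800,:600][100:700])
print("TCP foot px at z=90:",proj("wrist",[545.1,-77.2,90],c), proj("wrist",[545.1,-77.2,231],c))
for n,uv,z in [("tgt top",(323,188),105),("tgt post",(323,192),124),("48",(322,125),138),("Rslot",(322,36),124),("inner corner far",(292,214),90),("inner corner rob",(355,215),90)]:
    print(n,onz("wrist",uv,z,c))
for n,X,z in [("tgt",(548,-76),105),("48",(533,-134),138)]:print(n,proj("wrist",[*X,z],c))
```

```text
TCP foot px at z=90: [326.7 185.5] [326.  255.1]
tgt top [547.8 -79.6 105. ]
tgt post [547.1 -81.2 124. ]
48 [ 532.5 -135.9  138. ]
Rslot [ 513.8 -205.2  124. ]
inner corner far [585.4 -58.5  90. ]
inner corner rob [526.3 -41.3  90. ]
tgt [323.9 191.8]
48 [322.1 127.6]
```

View pics/w1c.png

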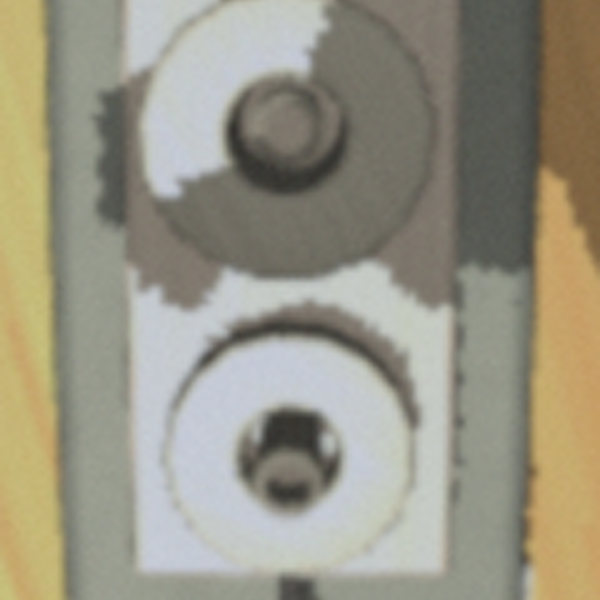

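drive_tool --increments '[[0.5,[0.0,-0.01,0.1],0],[0.5,[0,0,0.1],0],[0.5,[0,0,0.1],0],[0.5,[0,0,0],0],[0.5,[0,0,0],0]]'

```text
clock: 3.32
position: [549.0, -78.1, 153.5]
ee_rot: [-0.607, 0.794, -0.001, 0.001]
contact_force: [0.8, -0.5, 0.1]
gripper_width: 63.9
```

```bash
python3 look.py w2
```

```text
3.325 [549.02 -78.05 153.48] yang 164.81301489093846 z [ 0. -0. -1.] F [ 0.78 -0.54  0.14] w 63.91347457199848 [ 0.15  0.35 -0.29  0.   -0.93 -0.42]
```

View pics/w2.png

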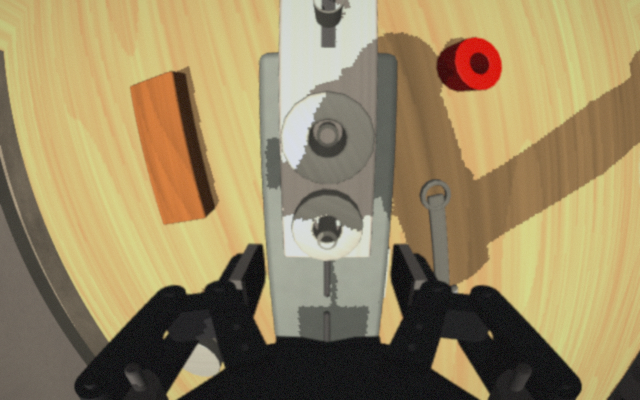

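Run:
```python
from h import *
import json
np.set_printoptions(precision=1,suppress=True)
c=json.load(open("pics/w2.json"));im=cv2.imread("pics/w2.png")
for z in (102,106): print(z,proj("wrist",[549,-78,z],c), onz("wrist",(327.5,225),z,c))
cv2.imwrite("pics/w2c.png",cv2.resize(im[180:270,250:410],None,fx=5,fy=5,interpolation=cv2.INTER_CUBIC))
```

```text
102 [326.5 225.7] [548.3 -78.3 102. ]
106 [326.5 228.1] [547.8 -79.9 106. ]
```

View pics/w2c.png

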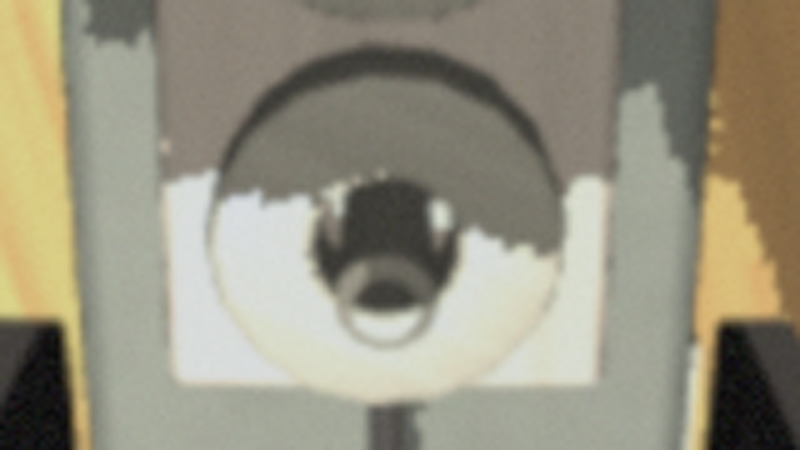

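drive_tool --increments '[[0.5,[0.0,0.0,0.08],0],[0.5,[0,0,0.05],0],[0.5,[0,0,0.03],0],[0.5,[0,0,0.012],0],[0.5,[0,0,0],0],[0.5,[0,0,0],0]]'

```text
clock: 4.12
position: [548.5, -78.0, 101.3]
ee_rot: [-0.608, 0.794, -0.0, 0.0]
contact_force: [-0.2, -0.0, -0.1]
gripper_width: 64.0
```

```bash
python3 look.py w3;python3 - <<'E'
from h import *
cv2.imwrite("pics/sd3.png",cv2.resize(get_image("side")[90:290,220:420,::-1],None,fx=3,fy=3,interpolation=cv2.INTER_CUBIC))
E
```

```text
4.125 [548.53 -78.01 101.26] yang 164.82282421542956 z [ 0.  0. -1.] F [-0.17 -0.02 -0.09] w 64.0337334688605 [ 0.15  0.41 -0.35  0.   -0.81 -0.42]
```

View pics/w3.png

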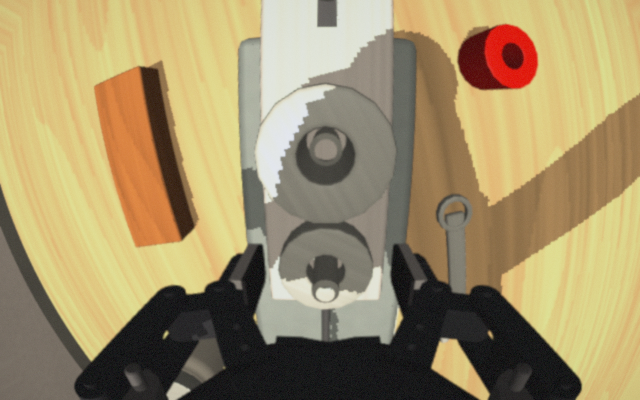

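View pics/sd3.png

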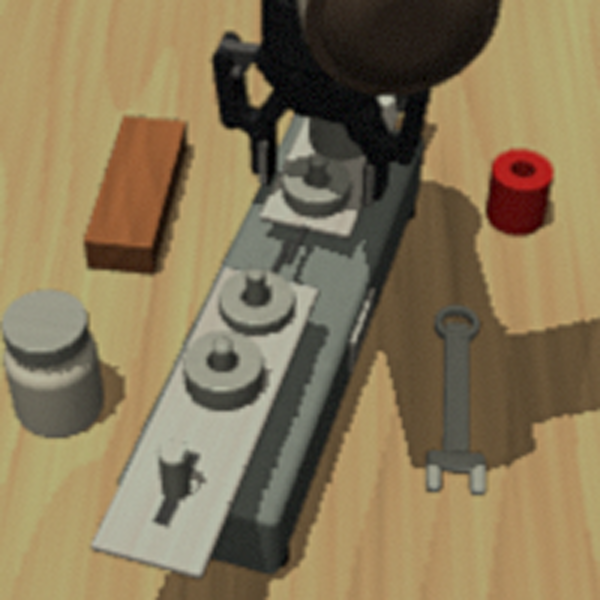

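drive_tool --increments '[[-1,[0.0,0.0,0.0],0],[-1,[0,0,0],0],[-1,[0,0,0],0],[-1,[0,0,0],0],[-1,[0,0,0],0]]'

```text
clock: 4.85
position: [548.6, -78.0, 101.7]
ee_rot: [-0.608, 0.794, -0.001, 0.001]
contact_force: [-1.0, 1.0, 6.3]
gripper_width: 43.3
```

```bash
python3 look.py w4
```

```text
4.85 [548.62 -78.04 101.66] yang 164.83942466597247 z [ 0. -0. -1.] F [-1.03  1.    6.33] w 43.29560440117128 [ 0.15  0.41 -0.35  0.   -0.81 -0.42]
```

View pics/w4.png

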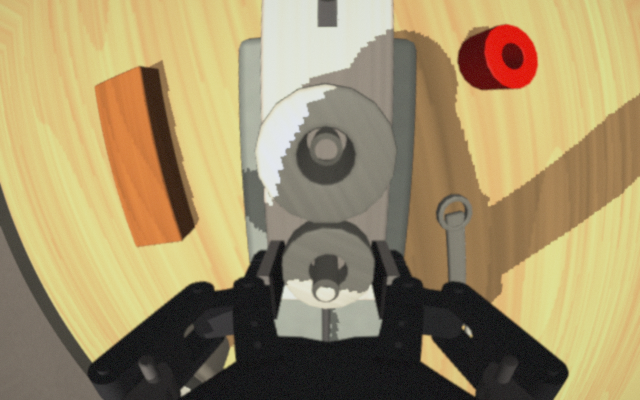

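Run:
```python
from h import *
import json
np.set_printoptions(precision=1,suppress=True)
c=json.load(open("pics/w4.json"));im=cv2.imread("pics/w4.png")
xt=np.array([-.265,-.964,0]);yt=np.array([-.964,.265,0]);p=np.array([548.6,-78,101.7])
for x in (11,0,-11):
  for z in (94,104,110): print(x,z,proj("wrist",p+x*xt+21.7*yt+[0,0,z-101.7],c),proj("wrist",p+x*xt-21.7*yt+[0,0,z-101.7],c))
print("bore/centre",[ (z,proj("wrist",[548.6,-78,z],c)) for z in (102,106,124)])
cv2.imwrite("pics/w4c.png",cv2.resize(im[200:320,250:410],None,fx=5,fy=5,interpolation=cv2.INTER_CUBIC))
```

```text
11 94 [370.  238.5] [282.3 238.1]
11 104 [372.6 247.4] [279.3 246.9]
11 110 [374.4 253.2] [277.4 252.8]
0 94 [368.7 258.1] [283.4 257.7]
0 104 [371.2 267.8] [280.7 267.3]
0 110 [372.8 274.2] [278.9 273.7]
-11 94 [367.4 276.4] [284.6 276. ]
-11 104 [369.7 286.8] [282.1 286.4]
-11 110 [371.1 293.6] [280.5 293.1]
bore/centre [(102, array([325.9, 266. ])), (106, array([325.9, 270.2])), (124, array([325.6, 291.6]))]
```

View pics/w4c.png

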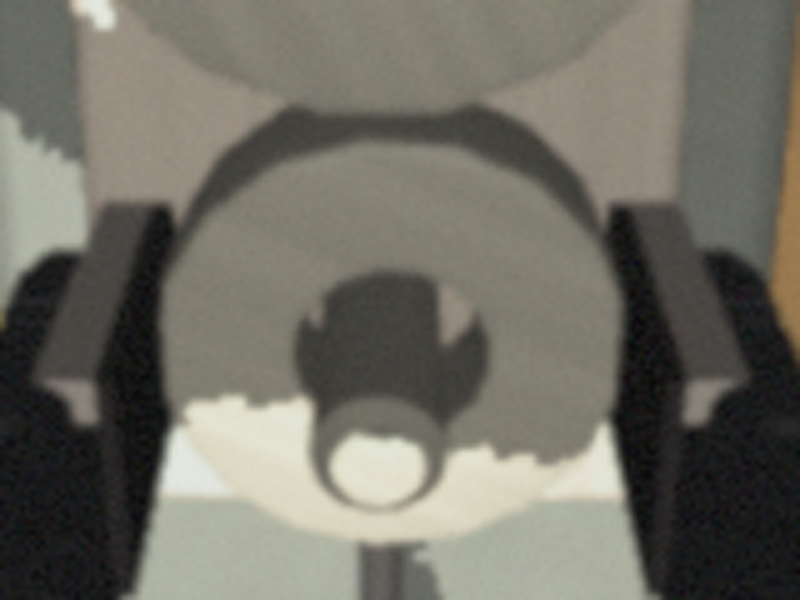

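drive_tool --increments '[[-1,[0.0,0.0,-0.01],0],[-1,[0,0,-0.03],0],[-1,[0,0,-0.05],0],[-1,[0,0,-0.08],0],[-1,[0,0,-0.08],0],[-1,[0,0,0],0],[-1,[0,0,0],0]]'

```text
clock: 5.78
position: [547.4, -78.0, 175.1]
ee_rot: [-0.607, 0.794, 0.001, -0.0]
contact_force: [-0.0, -0.6, -2.3]
gripper_width: 43.6
```

```bash
python3 look.py w5
```

```text
5.775 [547.43 -77.96 175.11] yang 164.79247059959314 z [-0.  0. -1.] F [-0.01 -0.57 -2.26] w 43.55373766093899 [ 0.15  0.32 -0.27 -0.   -0.98 -0.42]
```

View pics/w5.png

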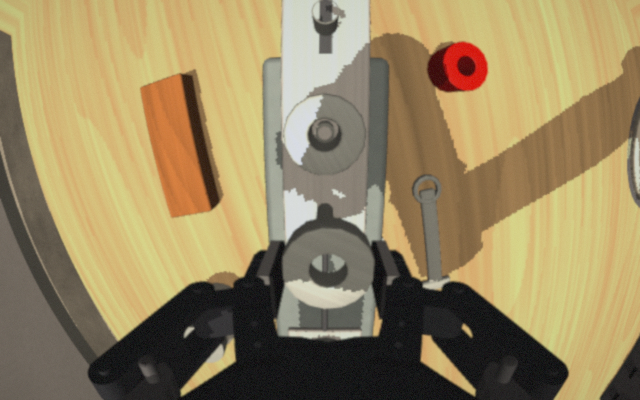

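drive_tool --increments '[[-1,[-0.06,-0.006,0],0],[-1,[-0.12,0,0],0],[-1,[-0.14,0,0],0],[-1,[-0.14,0,0],0],[-1,[-0.14,0,0],0],[-1,[-0.14,0,0],0],[-1,[-0.14,0,0],0],[-1,[-0.12,0,0],0],[-1,[-0.06,0,0],0],[-1,[-0.025,0,0],0],[-1,[0,0,0],0],[-1,[0,0,0],0],[-1,[0,0,0],0]]'

```text
clock: 7.45
position: [635.1, 234.7, 176.0]
ee_rot: [-0.607, 0.795, -0.0, 0.0]
contact_force: [0.2, 0.3, -1.3]
gripper_width: 43.4
```

```bash
python3 look.py w6; python3 -c "
import cv2;im=cv2.imread('pics/w6.png');cv2.imwrite('pics/w6c.png',cv2.resize(im[80:320,250:410],None,fx=4,fy=4,interpolation=cv2.INTER_CUBIC)[:,:][0:960])
cv2.imwrite('pics/w6d.png',cv2.resize(im[100:220,250:410],None,fx=5,fy=5,interpolation=cv2.INTER_CUBIC))"
```

```text
7.45 [635.05 234.66 176.04] yang 164.74988328471522 z [ 0.  0. -1.] F [ 0.19  0.3  -1.28] w 43.40460897378329 [ 0.59  0.52  0.06  0.   -1.11 -0.86]
```

View pics/w6.png

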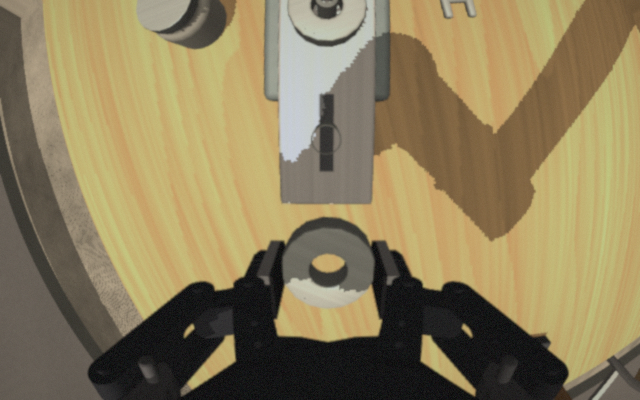

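View pics/w6d.png

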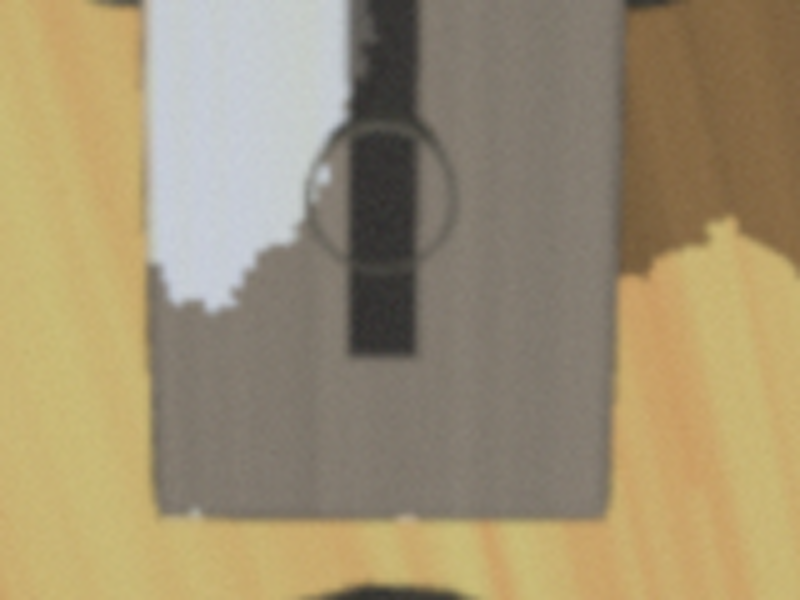

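Run:
```python
from h import *
import json
np.set_printoptions(precision=2,suppress=True)
c=json.load(open("pics/w6.json"));im=cv2.imread("pics/w6.png")
cv2.imwrite("pics/w6e.png",cv2.resize(im[205:325,250:410],None,fx=5,fy=5,interpolation=cv2.INTER_CUBIC))
p=np.array([635.05,234.66,176.04]);a=np.radians(164.77);yt=np.array([np.cos(a),np.sin(a),0]);xt=np.array([-yt[1],yt[0],0]);
print(xt,yt)
def tool(X): d=X-p; return np.array([d@xt,d@yt,-d[2]])
for n,uv,z in [("post",(326.4,138.8),144),("slotend",(326.3,171),110),("panend",(326.4,203.4),110)]: print(n,tool(onz("wrist",uv,z,c)),onz("wrist",uv,z,c))
for z in (176.3,178.3,180.3,164.3): print("TCP at z",z,proj("wrist",[p[0],p[1],z],c), proj("wrist",np.array([p[0],p[1],z])+9*yt,c)-proj("wrist",np.array([p[0],p[1],z])-9*yt,c),proj("wrist",np.array([p[0],p[1],z])+23*yt,c)-proj("wrist",np.array([p[0],p[1],z])-23*yt,c))
```

```text
[-0.26 -0.96  0.  ] [-0.96  0.26  0.  ]
post [56.97  0.19 32.04] [619.9  179.74 144.  ]
slotend [32.31 -0.03 66.04] [626.59 203.48 110.  ]
panend [10.16  0.01 66.04] [632.37 224.86 110.  ]
TCP at z 176.3 [325.87 265.86] [37.28  0.04] [94.64  0.09]
TCP at z 178.3 [325.85 267.92] [37.73  0.04] [95.78  0.1 ]
TCP at z 180.3 [325.83 270.02] [38.19  0.04] [96.93  0.1 ]
TCP at z 164.3 [325.99 254.48] [34.76  0.03] [88.32  0.07]
```

View pics/w6e.png

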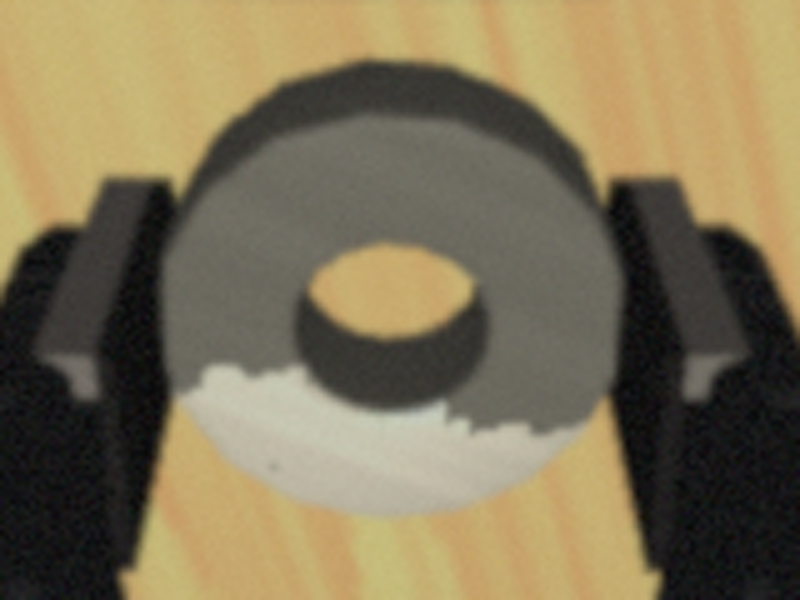

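Run:
```python
from h import *
import json
np.set_printoptions(precision=2,suppress=True)
c=json.load(open("pics/w6.json"))
p=np.array([635.05,234.66,176.04]);a=np.radians(164.77);yt=np.array([np.cos(a),np.sin(a),0]);xt=np.array([-yt[1],yt[0],0]);
def tool(X): d=X-p; return np.array([d@xt,d@yt,-d[2]])
for dz in (0,-2,2):
  cc=dict(c); cc["t"]=np.array(c["t"])-np.array(c["R"])@np.array([0,0,dz])
  for n,rows,z in [("boretop",(253.4,287),176.3),("outertop",(227.6,308.2),176.3)]:
    xs=[tool(onz("wrist",(328.5,r),z,cc)) for r in rows]; print(dz,n,xs[0][0],xs[1][0],"mid",(xs[0][0]+xs[1][0])/2,"size",xs[0][0]-xs[1][0],"y",xs[0][1])
  print("bottom outer centre x",tool(onz("wrist",(328.5,217.4),164.3,cc))[0]-23)
  print("post",tool(onz("wrist",(326.4,138.8),144,cc)))
```

```text
0 boretop 6.815977941881861 -12.309410686516932 mid -2.7467163723175356 size 19.12538862839879 y 1.2584077439084318
0 outertop 20.084185197899995 -25.82799765403077 mid -2.871906228065388 size 45.912182851930766 y 1.2424952407522483
bottom outer centre x -2.4398111790374166
post [56.97  0.19 32.04]
-2 boretop 7.846463271595734 -10.986870550050346 mid -1.570203639227306 size 18.83333382164608 y 1.2522748937255246
-2 outertop 20.912057980417966 -24.29902153965656 mid -1.6934817796192974 size 45.21107952007453 y 1.2366053829144354
bottom outer centre x -1.6880829511911308
post [57.18  0.19 32.04]
2 boretop 5.785492612167954 -13.631950822983576 mid -3.923229105407811 size 19.41744343515153 y 1.2645405940911123
2 outertop 19.256312415381934 -27.35697376840507 mid -4.050330676511567 size 46.613286183787004 y 1.2483850985897316
bottom outer centre x -3.1915394068837912
post [56.76  0.18 32.04]
```

drive_tool --increments '[[-1,[0.05,-0.004,0],0],[-1,[0.08,0,0],0],[-1,[0.05,0,0.01],0],[-1,[0.019,0,0.02],0],[-1,[0,0,0.01],0],[-1,[0,0,0],0],[-1,[0,0,0],0],[-1,[0,0,0],0]]'

```text
clock: 8.5
position: [620.8, 178.2, 163.8]
ee_rot: [-0.608, 0.794, -0.0, 0.0]
contact_force: [0.2, -0.1, -1.6]
gripper_width: 43.3
```

```bash
python3 look.py w7; python3 -c "
import cv2;im=cv2.imread('pics/w7.png')
cv2.imwrite('pics/w7d.png',cv2.resize(im[200:320,250:410],None,fx=5,fy=5,interpolation=cv2.INTER_CUBIC))"
python3 - <<'E'
from h import *
cv2.imwrite("pics/sd7.png",cv2.resize(get_image("side")[180:300,240:400,::-1],None,fx=5,fy=5,interpolation=cv2.INTER_CUBIC))
cv2.imwrite("pics/sc7.png",cv2.resize(get_image("scene")[120:220,320:450,::-1],None,fx=6,fy=6,interpolation=cv2.INTER_CUBIC))
E
```

```text
8.5 [620.78 178.18 163.76] yang 164.84925894872023 z [ 0.  0. -1.] F [ 0.18 -0.07 -1.59] w 43.27216858691742 [ 0.53  0.48 -0.05  0.   -1.05 -0.79]
```

View pics/w7d.png

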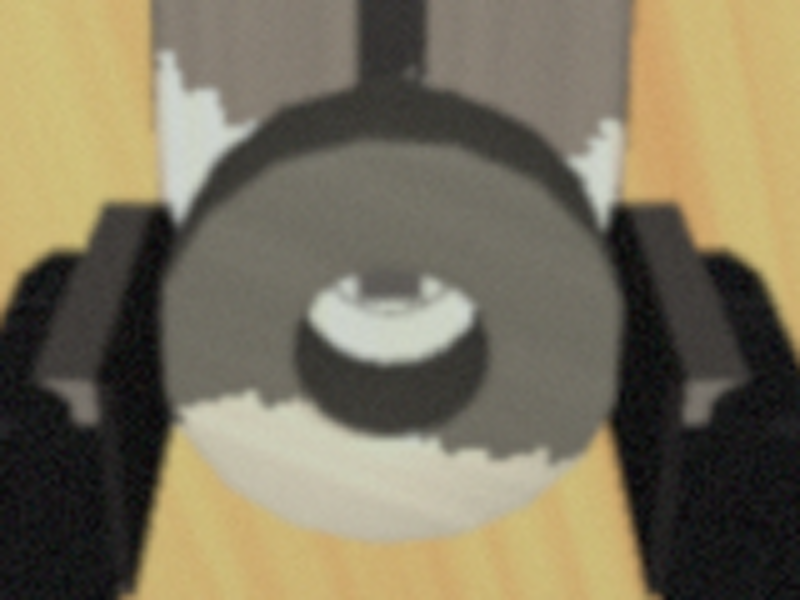

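View pics/sd7.png

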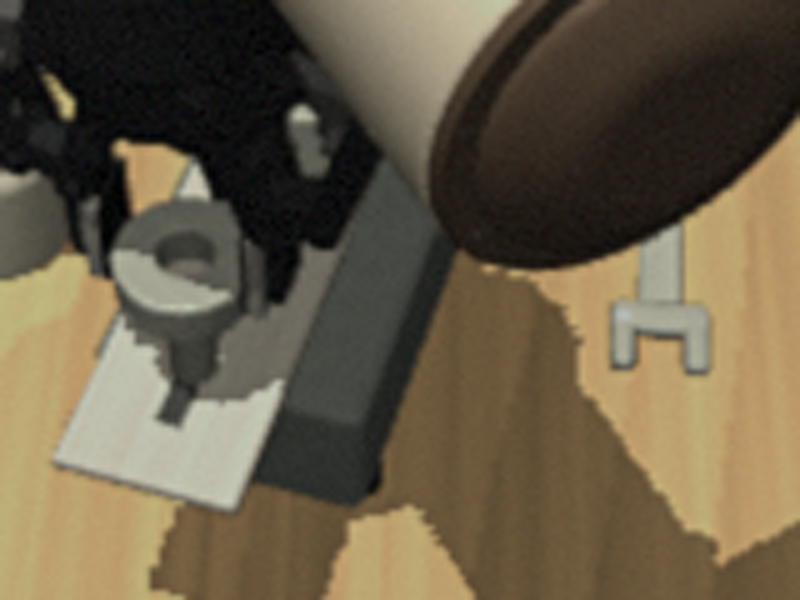

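View pics/sc7.png

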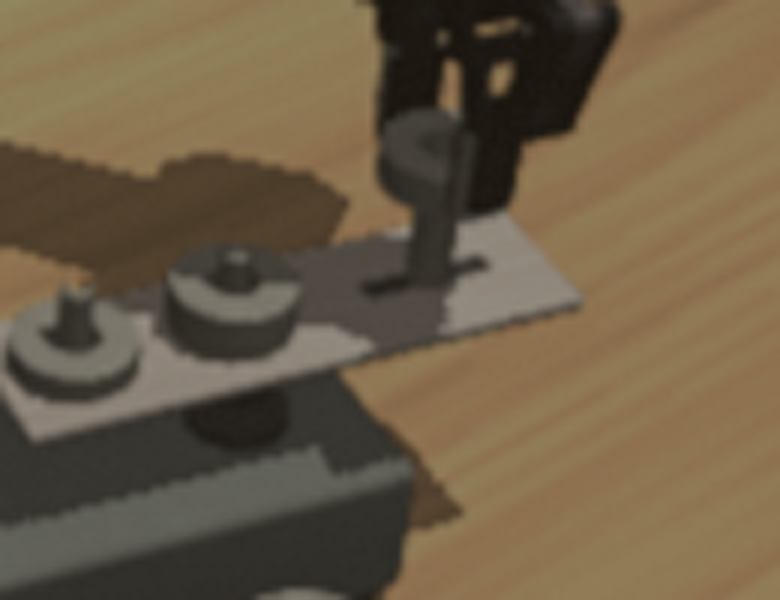

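```bash
python3 - <<'E'
from h import *
import json
np.set_printoptions(precision=1,suppress=True)
c=json.load(open("pics/w7.json"))
p=np.array([620.78,178.18,163.76]);a=np.radians(164.8);yt=np.array([np.cos(a),np.sin(a),0]);xt=np.array([-yt[1],yt[0],0]);
P=lambda x,y,z: (proj("wrist",p+x*xt+y*yt+[0,0,z-p[2]],c)-[250,200])*5
print("bore bottom ring", [P(-2.7+9*np.cos(t),1.25+9*np.sin(t),152) for t in np.radians([0,90,180,270])])
print("bore top ring", [P(-2.7+9*np.cos(t),1.25+9*np.sin(t),164) for t in np.radians([0,90,180,270])])
for r in (8.2,7.4): print("post", [P(-2.7+r*np.cos(t),1.25+r*np.sin(t),144) for t in np.radians([0,90,180,270])])
E
python3 -c "
import cv2;im=cv2.imread('pics/w7.png')
cv2.imwrite('pics/w7e.png',cv2.resize(im[250:290,305:352],None,fx=15,fy=15,interpolation=cv2.INTER_LANCZOS4))"
```

```text
bore bottom ring [array([392. , 217.7]), array([478.1, 295. ]), array([391.6, 368.8]), array([305.5, 294.8])]
bore top ring [array([392.3, 271.8]), array([484.5, 352.9]), array([391.8, 429.9]), array([299.6, 352.7])]
post [array([391.9, 192.4]), array([466.9, 260.4]), array([391.5, 325.8]), array([316.4, 260.3])]
post [array([391.8, 199.2]), array([459.6, 260.5]), array([391.5, 319.6]), array([323.8, 260.3])]
```

View pics/w7e.png

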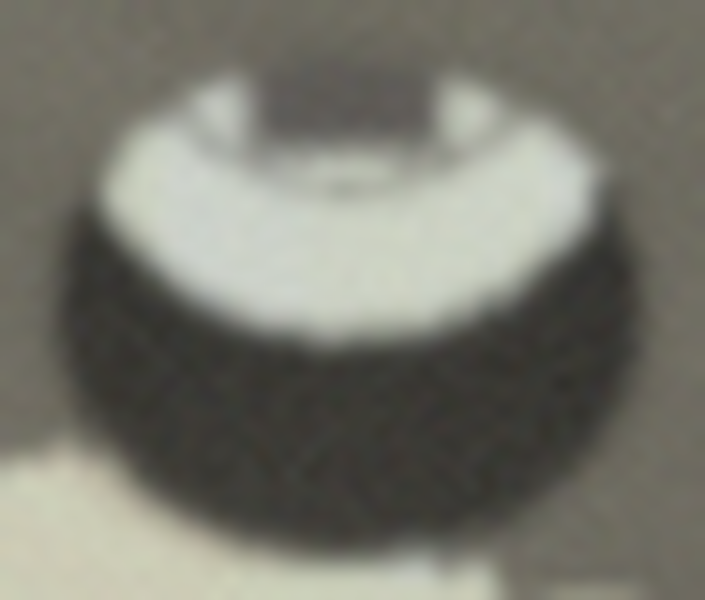

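drive_tool --increments '[[-1,[0.001,0,0.012],0],[-1,[0,0,0.008],0],[-1,[0,0,0.005],0],[-1,[0,0,0.005],0],[-1,[0,0,0.005],0],[-1,[0,0,0.005],0],[-1,[0,0,0],0],[-1,[0,0,0],0]]'

```text
clock: 9.65
position: [620.5, 177.5, 151.6]
ee_rot: [-0.607, 0.794, 0.0, 0.0]
contact_force: [1.2, 0.7, -0.8]
gripper_width: 43.8
```

```bash
python3 look.py w8; python3 -c "
import cv2;im=cv2.imread('pics/w8.png')
cv2.imwrite('pics/w8d.png',cv2.resize(im[200:320,250:410],None,fx=5,fy=5,interpolation=cv2.INTER_CUBIC))"
python3 - <<'E'
from h import *
cv2.imwrite("pics/sc8.png",cv2.resize(get_image("scene")[120:220,320:450,::-1],None,fx=6,fy=6,interpolation=cv2.INTER_CUBIC))
E
```

```text
9.65 [620.52 177.52 151.64] yang 164.81550443659856 z [-0.  0. -1.] F [ 1.16  0.69 -0.8 ] w 43.82119657486507 [ 0.53  0.49 -0.06 -0.   -1.02 -0.79]
```

View pics/w8d.png

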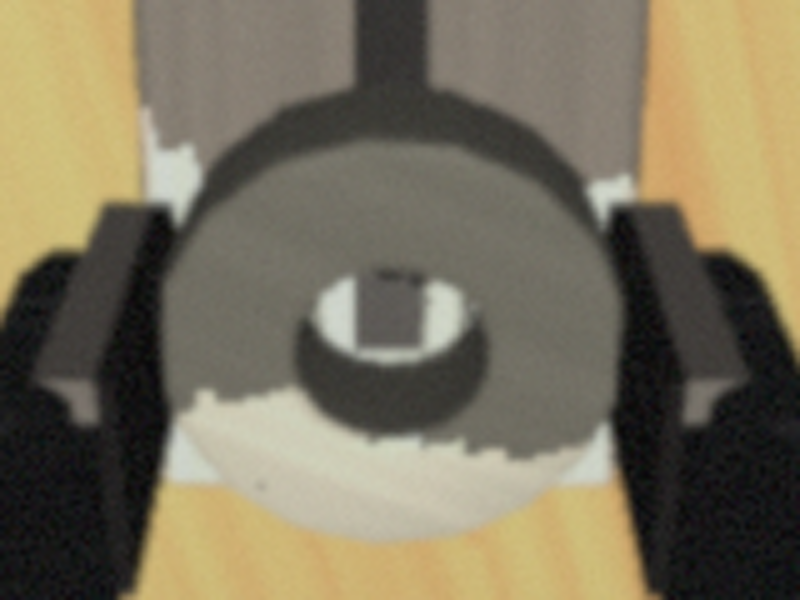

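View pics/sc8.png

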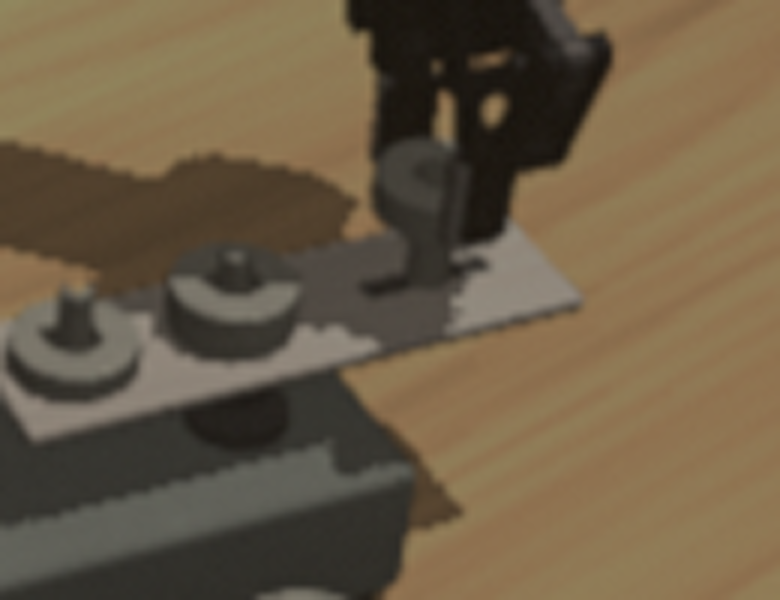

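drive_tool --increments '[[-1,[0,0,0.006],0],[-1,[0,0,0.006],0],[-1,[0,0,0.006],0],[-1,[0,0,0.006],0],[-1,[0,0,0.006],0],[-1,[0,0,0.006],0],[-1,[0,0,0.006],0],[-1,[0,0,0.006],0],[-1,[0,0,0],0],[-1,[0,0,0],0]]'

```text
clock: 11.0
position: [620.5, 177.5, 137.1]
ee_rot: [-0.607, 0.794, 0.0, 0.0]
contact_force: [0.9, 2.4, -2.7]
gripper_width: 43.3
```

```bash
python3 look.py w9; python3 -c "
import cv2;im=cv2.imread('pics/w9.png')
cv2.imwrite('pics/w9d.png',cv2.resize(im[200:320,250:410],None,fx=5,fy=5,interpolation=cv2.INTER_CUBIC))"
python3 - <<'E'
from h import *
cv2.imwrite("pics/sc9.png",cv2.resize(get_image("scene")[120:220,320:450,::-1],None,fx=6,fy=6,interpolation=cv2.INTER_CUBIC))
E
```

```text
11.0 [620.53 177.5  137.08] yang 164.81389032823157 z [-0.  0. -1.] F [ 0.94  2.41 -2.67] w 43.28296406391525 [ 0.53  0.5  -0.08 -0.   -0.99 -0.79]
```

View pics/w9d.png

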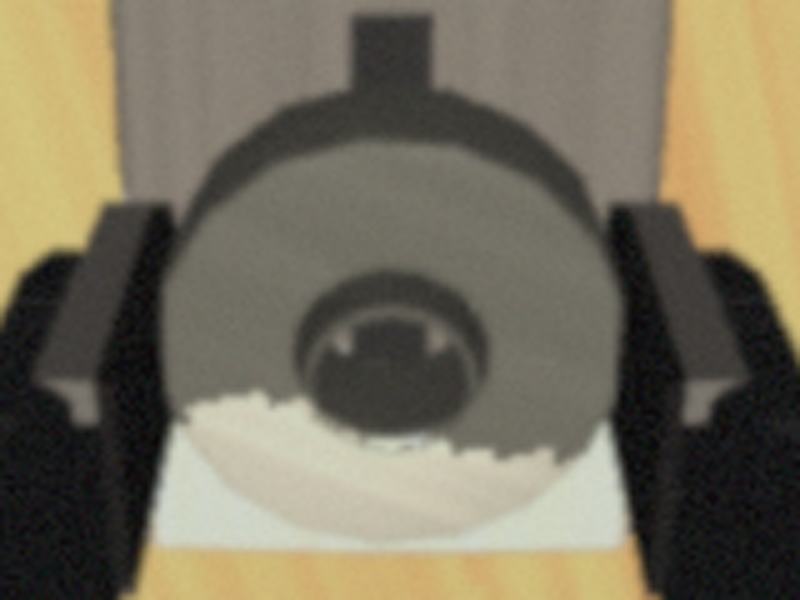

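View pics/sc9.png

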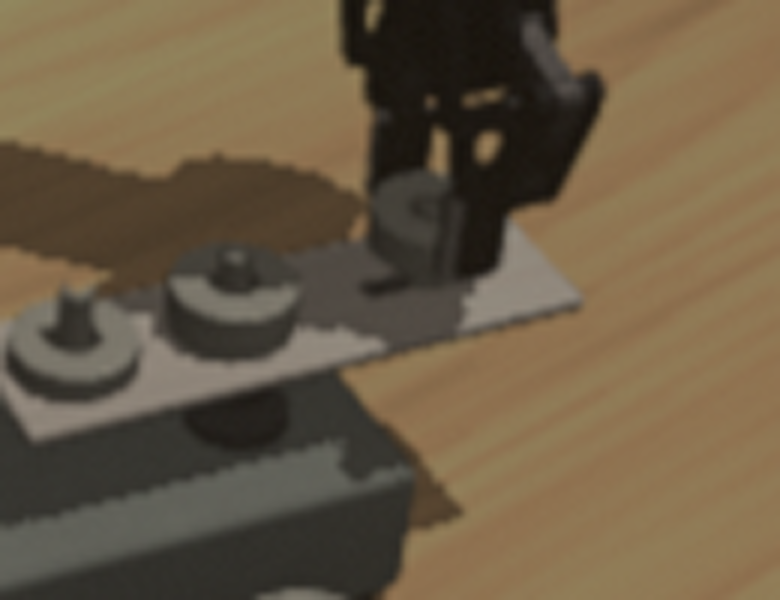

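drive_tool --increments '[[-1,[-0.0015,0,0.005],0],[-1,[0,0,0.005],0],[-1,[0,0,0.005],0],[-1,[0,0,0.005],0],[-1,[0,0,0.005],0],[-1,[0,0,0.005],0],[-1,[0,0,0.005],0],[-1,[0,0,0.005],0],[-1,[0,0,0.005],0],[-1,[0,0,0],0],[-1,[0,0,0],0]]'

```text
clock: 12.48
position: [620.7, 177.9, 123.9]
ee_rot: [-0.607, 0.794, -0.0, 0.0]
contact_force: [0.3, 0.6, -1.0]
gripper_width: 43.4
```

drive_tool --increments '[[-1,[0,0,0.004],0],[-1,[0,0,0.004],0],[-1,[0,0,0.004],0],[-1,[0,0,0.004],0],[-1,[0,0,0.004],0],[-1,[0,0,0.004],0],[-1,[0,0,0],0]]'

```text
clock: 13.35
position: [620.7, 177.9, 116.5]
ee_rot: [-0.607, 0.794, 0.0, -0.0]
contact_force: [-0.9, -0.5, -0.9]
gripper_width: 43.3
```

```bash
python3 look.py w10
python3 - <<'E'
from h import *
cv2.imwrite("pics/sc10.png",cv2.resize(get_image("scene")[120:220,320:450,::-1],None,fx=6,fy=6,interpolation=cv2.INTER_CUBIC))
E
```

```text
13.35 [620.68 177.86 116.46] yang 164.8170863283825 z [-0. -0. -1.] F [-0.87 -0.54 -0.95] w 43.253631435090945 [ 0.53  0.53 -0.1   0.   -0.95 -0.79]
```

View pics/sc10.png

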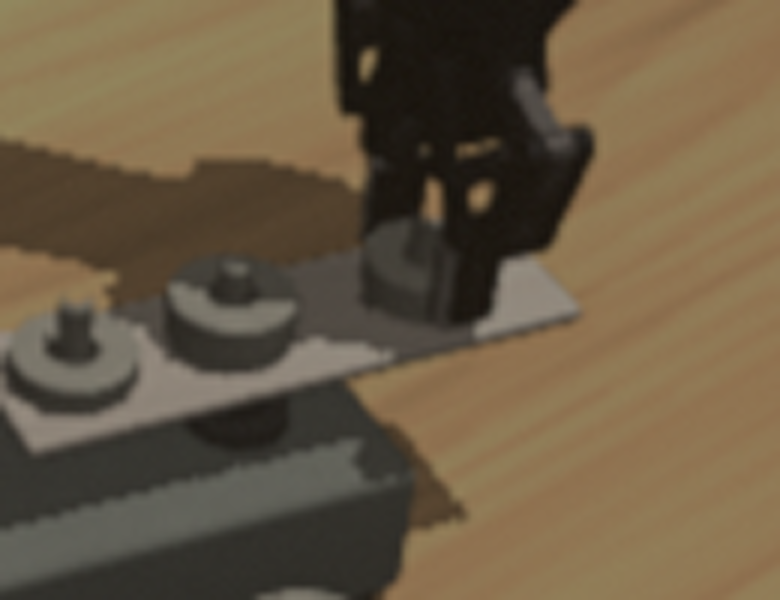

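The pan is now moving down under the collar with negligible force. I'll bring it to about level.

drive_tool --increments '[[-1,[0,0,0.004],0],[-1,[0,0,0.004],0],[-1,[0,0,0.004],0],[-1,[0,0,0.004],0],[-1,[0,0,0],0],[-1,[0,0,0],0]]'

```text
clock: 14.2
position: [620.7, 177.9, 111.8]
ee_rot: [-0.607, 0.794, -0.0, 0.0]
contact_force: [-0.7, 0.4, -0.0]
gripper_width: 43.3
```

```bash
python3 look.py w11
python3 - <<'E'
from h import *
cv2.imwrite("pics/sc11.png",cv2.resize(get_image("scene")[120:250,165:425,::-1],None,fx=3,fy=3,interpolation=cv2.INTER_CUBIC))
E
```

```text
14.2 [620.71 177.88 111.83] yang 164.81696343419378 z [ 0.  0. -1.] F [-0.67  0.38 -0.  ] w 43.2680792330881 [ 0.53  0.53 -0.1   0.   -0.94 -0.79]
```

View pics/sc11.png

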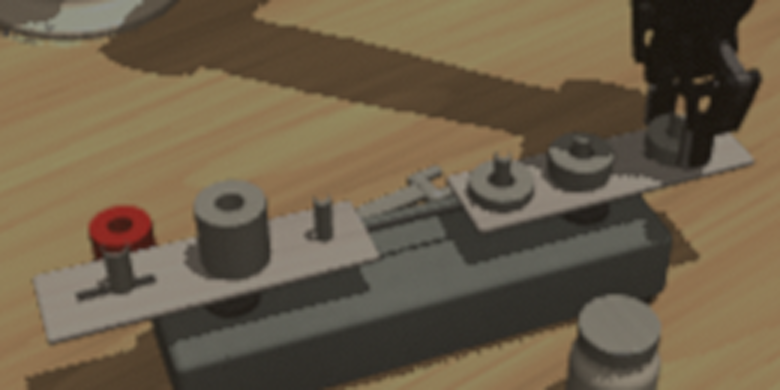

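View pics/w11.png

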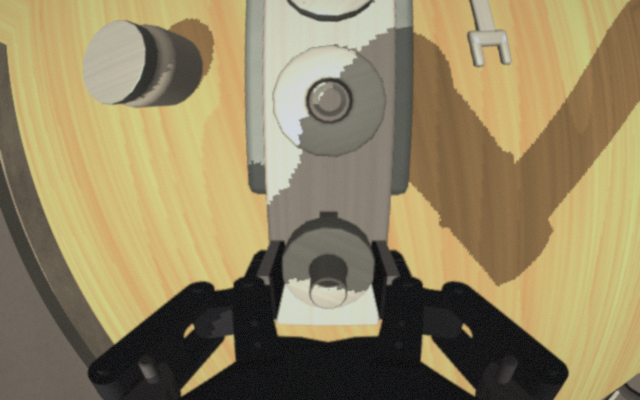

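drive_tool --increments '[[0.1,[0,0,0],0],[0.3,[0,0,0],0],[0.5,[0,0,0],0],[0.5,[0,0,0],0],[0.5,[0,0,0],0]]'

```text
clock: 14.92
position: [620.7, 177.9, 111.8]
ee_rot: [-0.607, 0.794, -0.0, 0.0]
contact_force: [0.2, -0.8, 0.5]
gripper_width: 63.9
```

```bash
python3 look.py w12
```

```text
14.925 [620.69 177.88 111.85] yang 164.81716090726658 z [ 0.  0. -1.] F [ 0.21 -0.75  0.55] w 63.942807868428844 [ 0.53  0.53 -0.1  -0.   -0.94 -0.79]
```

View pics/w12.png

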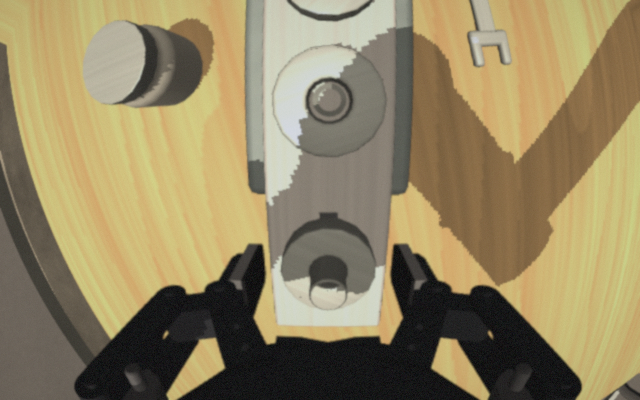

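Released; the collar stayed on its post. I'll retreat straight up, then wait for it to settle.

drive_tool --increments '[[0.5,[0,0,-0.03],0],[0.5,[0,0,-0.08],0],[0.5,[0,0,-0.12],0],[0.5,[0,0,-0.12],0],[0.5,[0,0,-0.12],0],[0.5,[-0.1,0,0],0],[0.5,[-0.15,0,0],0],[0.5,[-0.15,0,0],0],[0.5,[-0.1,0,0],0],[0.5,[0,0,0],0],[0.5,[0,0,0],0],[0.5,[0,0,0],0],[0.5,[0,0,0],0],[0.5,[0,0,0],0],[0.5,[0,0,0],0],[0.5,[0,0,0],0],[0.5,[0,0,0],0],[0.5,[0,0,0],0],[0.5,[0,0,0],0],[0.5,[0,0,0],0]]'

```text
clock: 17.48
position: [660.0, 322.6, 252.8]
ee_rot: [-0.607, 0.794, 0.0, -0.0]
contact_force: [1.1, -0.3, -0.3]
gripper_width: 64.3
```

```bash
python3 look.py w13
python3 - <<'E'
from h import *
cv2.imwrite("pics/sc13.png",cv2.resize(get_image("scene")[140:270,165:425,::-1],None,fx=3,fy=3,interpolation=cv2.INTER_CUBIC))
cv2.imwrite("pics/sd13.png",cv2.resize(get_image("side")[90:310,220:420,::-1],None,fx=2.7,fy=2.7,interpolation=cv2.INTER_CUBIC))
E
```

```text
17.475 [659.95 322.63 252.79] yang 164.81452446843247 z [-0.  0. -1.] F [ 1.09 -0.26 -0.25] w 64.32133795665702 [ 0.67  0.57  0.34 -0.   -1.34 -0.94]
```

View pics/sc13.png

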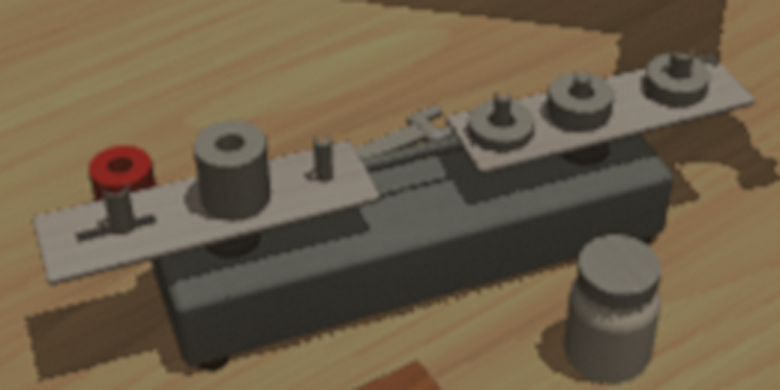

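View pics/sd13.png

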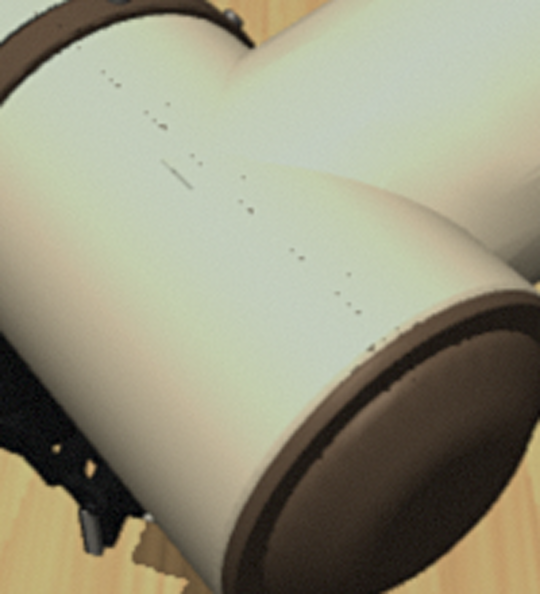

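View pics/w13.png

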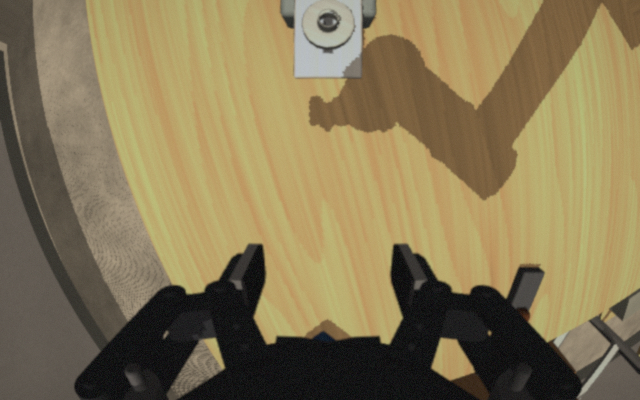

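drive_tool --increments '[[0.5,[0,0,0],0],[0.5,[0,0,0],0],[0.5,[0,0,0],0],[0.5,[0,0,0],0],[0.5,[0,0,0],0],[0.5,[0,0,0],0],[0.5,[0,0,0],0],[0.5,[0,0,0],0],[0.5,[0,0,0],0],[0.5,[0,0,0],0],[0.5,[0,0,0],0],[0.5,[0,0,0],0],[0.5,[0,0,0],0],[0.5,[0,0,0],0],[0.5,[0,0,0],0],[0.5,[0,0,0],0],[0.5,[0,0,0],0],[0.5,[0,0,0],0],[0.5,[0,0,0],0],[0.5,[0,0,0],0]]'

```text
clock: 20.12
position: [660.0, 322.6, 252.8]
ee_rot: [-0.607, 0.794, 0.0, 0.0]
contact_force: [0.4, -0.8, -0.4]
gripper_width: 64.0
```

Run:
```python
from h import *
im=get_image("scene")[:,:,::-1]
cv2.imwrite("pics/sc14.png",cv2.resize(im[140:270,165:425],None,fx=3,fy=3,interpolation=cv2.INTER_CUBIC))
cv2.imwrite("pics/sc14b.png",cv2.resize(im[160:230,270:400],None,fx=6,fy=6,interpolation=cv2.INTER_CUBIC))
a=cv2.imread("pics/sc13.png").astype(int);b=cv2.imread("pics/sc14.png").astype(int);d=abs(a-b).max(2);print(d.max(),(d>25).sum(),d.mean())
# housing/world heights: predicted inner corners near at z=100
yh=np.array([.2625,.965,0]);xh=np.array([.965,-.2625,0])
```

```text
22 0 0.9206311637080867
```

View pics/sc14b.png

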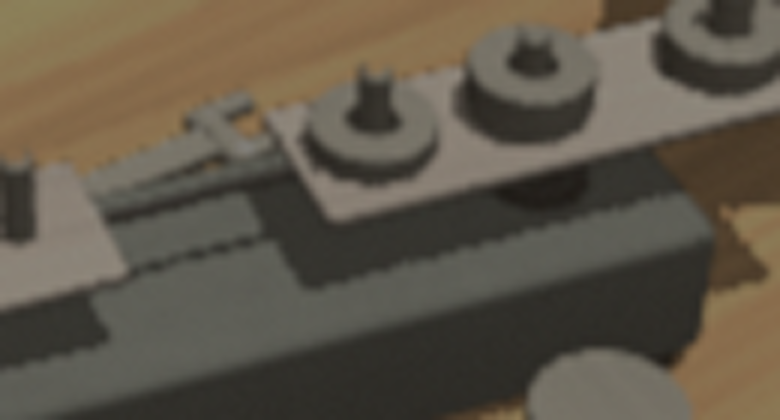

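The pans have not moved over the last 2.6 s, the pointers form one line, and the collar is flat.

```bash
python3 -c "
from bench import *
print(job_done())"
```

```text
the job is handed in; nothing more can be done
None
```

I moved the small collar that shared the sunk right pan with collar_48 onto the empty slot post of the left pan, and handed the job in at about 20 s on the robot clock. Its height in the image fits collar_12. It is the right one in any case, since the three small collars together balance collar_48.

- **Threading:** the collar went over the post on the first try. Force readings, taken only at the end of each move and with about 1 N of noise, were at most about 3 N along any axis. I lowered the pan to about level with the collar before letting go, so nothing dropped.
- **Final checks:** in the scene camera, two pictures 2.6 s apart show no change. Both pans moved by about the same amount, one down and one up, and the pointers form one line. Every collar is on a post and the moved one lies flat. The wrist camera also shows it on its post after release, and the arm was well clear.
- **Checks that failed or disagreed:**
    - The arm blocked the side camera in the last look, so level was judged from the scene camera alone.
    - The finger opening read about 43.3 mm on a 46 mm collar, yet the collar was centred and held.
    - I did not measure the jar, spanner and offcut again at the end. The arm never came near them, and they looked undisturbed in the pictures where they showed.

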